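Drive the pivot pin out of a model crane's fork and take the mast off

TASK

Take the wooden mast out of its metal fork: first slide the wooden catch tray lengthwise under the spout where the pin's head sticks out, its end close to the fork, then take the steel punch and push the pin out from its headless end so that it drops into the tray. Never touch the pin with the gripper, and do not let it fall on the bench. Lay the punch back on its rest the way it lay, then lift the freed mast out and set it down inside the cardboard box without dropping it, leaving the pin in the tray under the spout and the other things on the bench where they were.

Things in the scene. Friction and masses are not known exactly. Their poses are not given: they have to be found in the camera images.
- fork: Fixed grey metal fork. Origin: centre of its underside. Base plate 90 (x) x 54 (y) x 10 mm; two upright cheeks 50 mm wide (x), tops 92 mm above the bench, outer faces at y = -27 and 27 mm, slot y = -13 to 13 mm. A square spout (30 x 30 mm, 55 to 85 mm above the bench) stands 20 mm out of the +y cheek. An 18 mm through-hole runs along y through cheeks and spout, axis 70 mm above the bench.
- fork_entry (a point): Centre of the hole's mouth in the outer face of the -y cheek (axes as the fork's). The pin's headless end lies here, from 4 mm inside to 4 mm proud of the face. A light spring in this cheek rubs on the pin: about 3 to 10 N moves it. The pin is driven out towards +y.
- fork_exit (a point): Centre of the hole's mouth in the spout's end face, 74 mm from fork_entry (axes as the fork's). The pin's head stands here, 2 to 10 mm off the face. The pin leaves here, tips head first, and may hang tilted until the punch's tip comes some 10 to 16 mm out of this face. There is 55 mm of free height under the spout.
- pin_center (a point): Loose steel pin, 92 mm long, 0.17 kg, lying in the fork's hole along y and through the mast. The point is half-way along it; y points to its head. Shank 16 mm in diameter from y = -46 to 34 mm; round head 26 mm in diameter from y = 34 to 46 mm.
- mast_center (a point): Loose bare-wood mast, an upright bar 44 (x) x 22 (y) x 122 mm (z), 0.1 to 0.16 kg, standing in the fork's slot on its base plate 10 mm above the bench; its top stands 132 mm above the bench, 40 mm above the cheeks. The point is its centre, half-way up. A 20 mm cross hole lets the pin through; while the pin is in, the mast cannot be lifted.
- tray_center (a point): Loose plywood catch tray, 64 (x) x 160 (y) x 40 mm high, 0.2 to 0.33 kg, open on top. The point is its centre, 20 mm above its underside. Long sides 5 mm thick and 40 mm high, the two ends (at +-y) 5 mm thick and only 20 mm high, floor 4 mm. It is gripped across its 64 mm width.
- punch_grip (a point): Loose steel punch, 195 mm long, 0.33 kg, level on its rest. The point is the centre of its square grip (20 x 20 mm, y = -45 to 45 mm), 50 mm above the bench; a round nose 11 mm in diameter runs from y = 45 mm to the flat tip at y = 150 mm. y points to the tip. On the rest the grip is free of the rest from y = -33 mm forward.
- punch_tip (a point): Centre of the punch's flat tip.
- rest: Fixed wooden punch rest. Origin: in its underside, below the centre of the punch's grip. Base plate 70 (x) x 170 (y = -55 to 115 mm) x 12 mm. Two notched posts, 10 mm thick along y: at y = -38 mm for the grip (notch 28 mm wide, floor 40, top 56 mm above the bench), at y = 85 mm for the nose (notch 20 mm wide, floor 44.5, top 58 mm). The tip points to +y.
- carton: Fixed open cardboard box. Origin: centre of its underside. Outside 150 (x) x 190 (y) x 60 mm high, walls and floor 5 mm thick.
- glue: Bystander: white glue bottle, 140 mm high, 56 mm in diameter. Origin: centre of its underside.
- tin: Bystander: steel can, 90 mm high, 66 mm in diameter. Origin: centre of its underside.
- driver: Bystander: screwdriver lying on the bench.
- offcut: Bystander: wooden offcut, 90 x 60 x 35 mm high. Origin: centre of its underside.
Things that resemble listed ones, but are neither listed nor needed, are in the scene too. Leave any orange look-alike of the part that bears mast_center alone. Leave any blue look-alike of the rest alone.

How it is judged (in metres and radians):
On the way, in this order (a step that is already met when the one before it is completed fails the run):
1. the catch tray stands on the bench under the exit side of the hole, let go (y of tray_center in the frame of fork_exit between 0.035 and 0.095 m and x of tray_center in the frame of fork_exit between -0.03 and 0.03 m and height (world z) of tray_center below 0.026 m and angle between tray_center's own z axis and vertical below 0.1 rad and contact force between the fingers and tray below 0.1 N and linear speed of tray below 0.02 m/s), for 0.2 s.
2. the held punch has pushed the pin at least 25 mm along the hole (y of pin_center in the frame of fork_exit between 0.005 and 0.09 m and contact force between punch and pin above 0.2 N and contact force between the fingers and punch above 0.5 N and x of punch_tip in the frame of fork_entry between -0.009 and 0.009 m and z of punch_tip in the frame of fork_entry between -0.009 and 0.009 m).
3. the pin lies in the tray (x of pin_center in the frame of tray_center between -0.028 and 0.028 m and y of pin_center in the frame of tray_center between -0.075 and 0.075 m and z of pin_center in the frame of tray_center between -0.03 and 0.006 m and linear speed of pin below 0.02 m/s), for 0.2 s.
4. the punch lies on its rest again, let go (x of punch_grip in the frame of rest between -0.01 and 0.01 m and y of punch_grip in the frame of rest between -0.02 and 0.02 m and z of punch_grip in the frame of rest between 0.04 and 0.058 m and angle between the y axis of punch_grip and the y axis of rest, either way round below 0.15 rad and y of punch_tip in the frame of rest above 0.1 m and contact force between the fingers and punch below 0.1 N and linear speed of punch below 0.02 m/s), for 0.2 s.
5. the mast is lifted clear of the fork ((z of mast_center in the frame of fork above 0.145 m or horizontal distance between mast_center and fork above 0.1 m)).
At the end, for the whole second after the job is handed in: Mast inside the box (centre under 80 mm above its underside); pin in the tray (centre under 26 mm above its underside); tray on the bench, centre 35-95 mm beyond the exit face, within 30 mm of the hole line; punch on its rest (10 mm across, 20 mm along, 0.15 rad); all let go, at rest (all of step 3 and all of step 4 and x of mast_center in the frame of carton between -0.075 and 0.075 m and y of mast_center in the frame of carton between -0.095 and 0.095 m and z of mast_center in the frame of carton between 0 and 0.08 m and y of tray_center in the frame of fork_exit between 0.035 and 0.095 m and x of tray_center in the frame of fork_exit between -0.03 and 0.03 m and height (world z) of tray_center below 0.026 m and contact force between the fingers and mast below 0.1 N and contact force between the fingers and tray below 0.1 N and linear speed of each of mast, tray below 0.02 m/s); the robot touches nothing.
It fails at once if the mast was dropped (falling free at over 1 m/s) (linear speed of mast above 1 m/s and contact force between the fingers and mast below 0.1 N).
It fails at once if the gripper touched the pin (contact force between any of the fingers, the arm and pin above 0.5 N).
It fails at once if the pin came down on the bench outside the tray (height (world z) of pin_center below 0.02 m and not (x of pin_center in the frame of tray_center between -0.028 and 0.028 m and y of pin_center in the frame of tray_center between -0.075 and 0.075 m)).
It fails at once if a bystander was moved by more than 30 mm (distance of any of glue, tin, driver, offcut from where it was at the start of the episode above 0.03 m).
It also fails if it takes over 72 s, if anything falls off the work surface, if the arm or the gripper's body presses on something with over 40 N, if the wrist force passes 120 N, or if a joint passes its speed limit or range.

ROBOT

A 6-joint arm with a two-finger parallel gripper is mounted at the origin on the work surface. World frame = base frame: x ahead of the robot, y to its left, z up, the work surface at z = 0. Lengths are in mm, angles in rad, forces in N, time in s.
With the tool pointing down it reaches from about 250 to 800 mm from the base axis. Payload 3.9 kg.
Tool frame: the origin (TCP) lies midway between the tips of the shut fingers; the grasp point (between the pads) lies arm.grip_point_offset behind it (arm.grip_point_offset is the distance from the TCP to the grasp point, in mm); z points along the fingers, y is the line along which they close (so a half turn about z gives the same grasp; the last joint's range is limited). The gripper opens to 85 mm and grips with 20 to 120 N. Pads are 22 mm wide; open, the fingers measure 114 mm over their backs; the gripper's body (76 mm by 85 mm) begins 54 mm behind the grasp point. The pads swing forward as they close: fully open they stand 13 mm farther back than shut.
Start: joints at [1.177, 0.26, -0.138, 1.173, 0, 1.571], TCP at [201.437, 484.807, 231.304] pointing down, gripper open.
Joint ranges: [-2.78, 2.78], [-0.83, 1.72], [-1.28, 1.37], [-1.9, 2.12], [-1.57, 1.48], [-3.14, 3.14]. Speed limits (rad/s): [2.57, 2.57, 3.14, 3.14, 3.14, 3.14].

INTERFACE

Orientations are given as a unit quaternion [w, x, y, z].
In Python, from workcell import arm gives the robot as it stands. The module is installed in compiled form; this text tells all that it offers.
- The arm moves only by the tool send_rows, never from a script. Its argument "deltas" is a list of rows, each a list of 7 numbers: the turn, a rotation vector about the tool's x, y, z scaled (see below), then the shift along the tool's x, y, z scaled (see below), then the opening, from -1 (shut) to 1 (fully open), so that 0 is half open. A call has 1 to 10 rows; each row is the pose to reach, as a shift and turn from the pose commanded when the call began, along the tool's axes at that moment, turning the shorter way round; what a row does not reach only later rows make up. The controller multiplies each number of a shift by 30 cm and each number of a turn by 360 degrees. A row lasts 1/10 s, in which the tool goes at most 50 mm and 8.59 degrees, less where a joint would pass 70% of its speed; a pose out of reach is approached as far as the arm can. A call with a number of a shift or a turn outside -1 to 1 is refused whole. A call with a gripper value outside its range is refused whole. The fingers move at their own pace and stop on an object; the grip force is fixed at half the most. Time passes only in rows, so rows that repeat a pose let the fingers close. It gives the time, the measured TCP pose, the force, the opening and the grip force at its end, in the units of the state.
- arm.observe(): the state, without advancing time (a new reading comes with each control period).
- arm.capture(name): name is "side" or "top" or "wrist"; returns the picture (384x512x3 uint8, blue, green, red); there is no depth.
- arm.camera_model(name): a dict with "fx", "fy", "cx", "cy" (pixels), "k1" (the pictures are not rectified: a ray, as slopes to the right and down, at radius r is drawn at 1 + k1 r^2 times it, then the intrinsics apply), "extrinsics" (4x4, takes a point from camera to world coordinates). Camera axes: x right, y down, z forward; pixel columns grow to the right and rows downward; lengths in mm; the calibration is good to about 2 mm. A picture is of the moment at which its call begins: read the wrist's pose just before it. camera_model takes no time and is no camera call; for the wrist camera it gives the pose at the moment of the call.
- arm.job_done(): hands the job in; it is judged then, once.
The state is a dict: "time": time; "joints": joint angles; "dq": joint speeds; "joint_torque": joint torques, N m; "position": TCP position; "orientation": TCP orientation; "wrist_force": force on the tool from outside, world axes, zero at the start; "torque": the same for the moment, N m; "gripper_width": opening from 0.0 (shut) to 1.0 (fully open); "grip_force": force on a finger pad.
Only numpy, scipy, OpenCV 4.12 (cv2) and the standard library are available. Lean on these libraries where they do the work, as an engineer would, in place of code of your own. Each camera call takes 0.05 s, during which the arm holds its last target. There are 200 camera calls.

## Working session

There is one attempt and no reset: what is moved stays moved. The work goes in short steps, Python scripts to look and compute and a tool call to move; the robot and the scene stay as the last step left them, time stands still between calls to the robot, and variables do not carry over. Pictures are saved under pics/ and viewed, at most 10 in all, crops included, and the job is handed in when it is done.

Besides the shell and the picture viewer there is one more tool, called after ">>>" as name([rows], argument=value, ...), one row to a line, values as JSON. send_rows: Moves the arm, as the interface text tells. Its arguments: {"type":"object","properties":{"deltas":{"type":"array"}},"required":["deltas"]}

```bash
mkdir -p pics; python3 - <<'E'
from workcell import arm
import cv2, numpy as np
s=arm.observe(); print(s, arm.grip_point_offset)
for n in("top","side"):
    im=arm.capture(n); cv2.imwrite(f"pics/{n}0.png",cv2.resize(im,(800,600),interpolation=cv2.INTER_CUBIC))
    cv2.imwrite(f"pics/{n}0_raw.png",im)
    m=arm.camera_model(n); print(n,{k:(np.round(v,3).tolist()) for k,v in m.items()})
E
```

```text
{'time': 0.0, 'joints': array([ 1.17698779e+00,  2.60703205e-01, -1.39411883e-01,  1.17268957e+00,
       -1.42284018e-05,  1.57080924e+00]), 'dq': array([ 0.00095571, -0.00212615,  0.00054   , -0.00010773,  0.0001635 ,
       -0.00186716]), 'joint_torque': array([ 7.72515377e-04, -4.05671668e+01,  2.53924870e+01,  1.86886772e-02,
        2.27757864e-04, -8.37048617e-06]), 'position': array([201.18303105, 484.16685745, 230.43864595]), 'orientation': array([-1.89466532e-04,  1.95640591e-01,  9.80675151e-01, -9.86156691e-04]), 'wrist_force': array([-0.42971301,  0.32888351, -0.87138603]), 'torque': array([ 0.00708639, -0.01752979, -0.01242262]), 'grip_force': 0.0, 'gripper_width': 1.000317161454969} 18.700000000000003
top {'fx': 404.608, 'fy': 404.608, 'cx': 255.51, 'cy': 187.341, 'k1': -0.131, 'extrinsics': [[0.021, -0.995, 0.099, 415.927], [-1.0, -0.021, 0.004, 64.894], [-0.002, -0.099, -0.995, 1375.088], [0.0, 0.0, 0.0, 1.0]]}
side {'fx': 417.925, 'fy': 417.925, 'cx': 257.371, 'cy': 183.999, 'k1': 0.031, 'extrinsics': [[0.698, -0.351, 0.625, -347.233], [-0.716, -0.35, 0.604, -804.257], [0.006, -0.869, -0.495, 806.201], [0.0, 0.0, 0.0, 1.0]]}
```

View pics/top0.png

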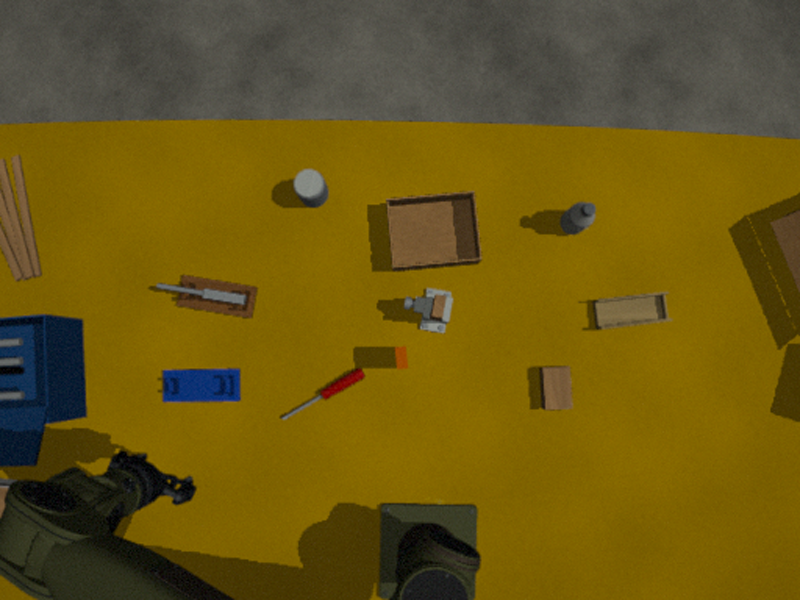

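View pics/side0.png

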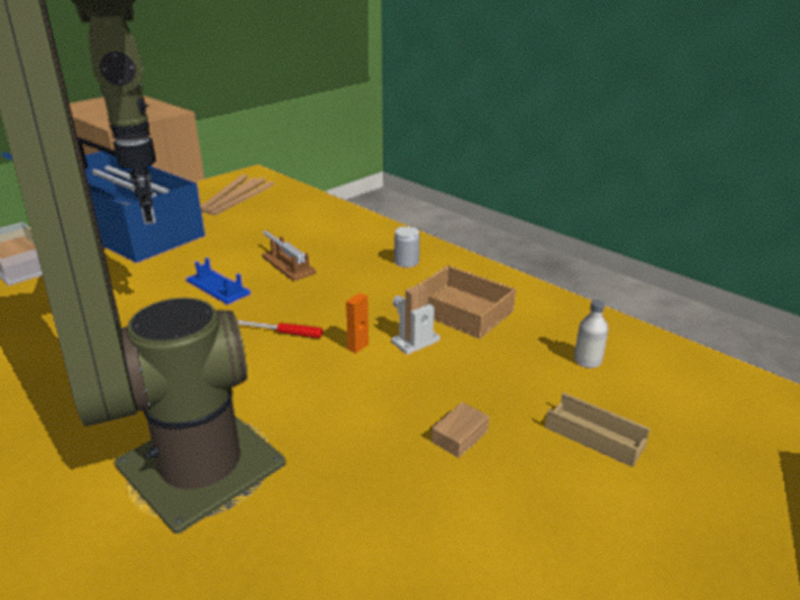

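Top view (800x600 scale): fork at (435,310) with its spout to the left (412,303), tray (631,310), punch/rest (215,297) with tip left (155,287), carton (433,232), orange decoy (401,357), blue decoy rest (201,385), glue (578,218), tin (311,188), offcut (556,388), driver (322,394).

```bash
cat > h.py <<'E'
from workcell import arm
import cv2, numpy as np
from scipy.spatial.transform import Rotation as R
def cam(n):
    m=arm.camera_model(n); return m['fx'],m['fy'],m['cx'],m['cy'],m['k1'],np.array(m['extrinsics'])
def p2w(c,px,z,sc=1):
    fx,fy,cx,cy,k,E=c; px=np.atleast_2d(np.array(px,float)); px=(px+.5)/sc-.5
    d=(px-[cx,cy])/[fx,fy]; u=d.copy()
    for _ in range(20): u=d/(1+k*(u**2).sum(1,keepdims=True))
    r=np.c_[u,np.ones(len(u))]@E[:3,:3].T; o=E[:3,3]
    return o+r*((np.broadcast_to(z,len(u))-o[2])/r[:,2])[:,None]
def w2p(c,P,sc=1):
    fx,fy,cx,cy,k,E=c; q=(np.atleast_2d(P)-E[:3,3])@E[:3,:3]; u=q[:,:2]/q[:,2:]
    u=u*(1+k*(u**2).sum(1,keepdims=True)); return (u*[fx,fy]+[cx,cy]+.5)*sc-.5
def delta(pos,yaw):
    """deltas (turn/360deg, shift/300mm) from present pose to TCP pos, tool down, tool y axis at world angle yaw (mod pi)"""
    s=arm.observe(); w,x,y,z=s['orientation']; R0=R.from_quat([x,y,z,w])
    best=None
    for a in (yaw,yaw+np.pi):
        yv=np.array([np.cos(a),np.sin(a),0]); zv=np.array([0,0,-1.]); M=np.c_[np.cross(yv,zv),yv,zv]
        rv=(R0.inv()*R.from_matrix(M)).as_rotvec()
        if best is None or np.linalg.norm(rv)<np.linalg.norm(best): best=rv
    t=R0.inv().apply(np.array(pos)-s['position'])
    print('turn',np.round(best/(2*np.pi),4),'shift',np.round(t/300,4),'pos',np.round(s['position'],1),'j6',s['joints'][5].round(2),'w',round(s['gripper_width'],3),'F',np.round(s['wrist_force'],1),'t',s['time'],'g',round(s['grip_force'],1))
E
python3 - <<'E'
from h import *
c=cam('top')
f=lambda n,p,z:print(n,p2w(c,p,z,1.5625).round(0).tolist())
f('tray',[(595,299),(665,293),(667,321),(597,328)],[30,30,30,30])
f('spout end/mast top',[(412,303),(440,308)],[85,132])
f('base corners',[(452,290),(445,333),(420,331)],10)
f('punch grip ends,tip',[(245,298),(203,294),(155,287)],[60,60,50])
f('carton',[(387,198),(473,193),(481,263),(392,270)],60)
f('glue tin offcut driver',[(578,222),(312,192),(556,388),(322,394)],[70,45,35,10])
cw=cam('wrist'); print(cw); s=arm.observe(); w,x,y,z=s['orientation']; M=R.from_quat([x,y,z,w])
print('cam in tool', M.inv().apply(cw[5][:3,3]-s['position']).round(1), (M.as_matrix().T@cw[5][:3,:3]).round(3))
E
```

```text
tray [[546.0, -353.0, 30.0], [562.0, -511.0, 30.0], [501.0, -514.0, 30.0], [483.0, -357.0, 30.0]]
spout end/mast top [[525.0, 44.0, 85.0], [512.0, -11.0, 132.0]]
base corners [[561.0, -44.0, 10.0], [467.0, -30.0, 10.0], [471.0, 24.0, 10.0]]
punch grip ends,tip [[530.0, 395.0, 60.0], [536.0, 486.0, 60.0], [550.0, 597.0, 50.0]]
carton [[750.0, 101.0, 60.0], [765.0, -82.0, 60.0], [614.0, -100.0, 60.0], [595.0, 87.0, 60.0]]
glue tin offcut driver [[706.0, -306.0, 70.0], [764.0, 264.0, 45.0], [354.0, -266.0, 35.0], [331.0, 232.0, 10.0]]
(325.96835681901166, 325.96835681901166, 252.65927356274534, 189.6837001472317, 0.01725644046051839, array([[ 3.83589634e-01,  8.89573085e-01,  2.48029673e-01,
         1.38544441e+02],
       [ 9.23500089e-01, -3.68748802e-01, -1.05697239e-01,
         5.10820075e+02],
       [-2.56477459e-03,  2.69599790e-01, -9.62969042e-01,
         3.72027910e+02],
       [ 0.00000000e+00,  0.00000000e+00,  0.00000000e+00,
         1.00000000e+00]]))
cam in tool [  68.1    0.2 -141.5] [[ 0.    -0.963 -0.27 ]
 [ 1.     0.    -0.001]
 [ 0.001 -0.27   0.963]]
```

```bash
python3 - <<'E'
from h import *
delta([540,450,220],np.radians(-6))
E
```

```text
turn [-2.00e-04  2.00e-04  2.04e-01] shift [-1.0867  0.3279  0.0347] pos [201.2 484.3 230.6] j6 1.57 w 0.999 F [-0.1 -0.9 -0.7] t 0.1 g 0.0
```

>>> send_rows([
  [0,0,0.204,-0.9,0.3279,0.0347,1],
  [0,0,0.204,-0.9,0.3279,0.0347,1],
  [0,0,0.204,-0.9,0.3279,0.0347,1],
  [0,0,0.204,-0.9,0.3279,0.0347,1],
  [0,0,0.204,-0.9,0.3279,0.0347,1],
  [0,0,0.204,-0.9,0.3279,0.0347,1],
  [0,0,0.204,-0.9,0.3279,0.0347,1],
  [0,0,0.204,-0.9,0.3279,0.0347,1],
  [0,0,0.204,-0.9,0.3279,0.0347,1],
  [0,0,0.204,-0.9,0.3279,0.0347,1],
])

```text
time: 1.1
position: [488.5, 471.7, 220.0]
orientation: [0.0, 0.743, 0.669, -0.001]
wrist_force: [-0.7, 0.1, 0.5]
gripper_width: 1.0
grip_force: 0.0
```

```bash
python3 - <<'E'
from h import *
delta([500,440,220],np.radians(-6))
im=arm.capture('wrist'); import pickle; pickle.dump(cam('wrist'),open('w1.pkl','wb'))
cv2.imwrite('pics/w1.png',cv2.resize(im,(800,600),interpolation=cv2.INTER_CUBIC))
delta([490,0,220],np.radians(-10))
print(arm.observe()['joints'])
E
```

```text
turn [-0.0002  0.0002 -0.    ] shift [-0.101   0.0493  0.0002] pos [488.5 471.7 220. ] j6 2.44 w 1.0 F [-0.7  0.1  0.5] t 1.1 g 0.0
turn [-0.0001  0.0002  0.0114] shift [-1.5638  0.1674  0.002 ] pos [488.4 471.8 220.2] j6 2.44 w 1.006 F [ 0.1  0.7 -1. ] t 1.15 g 0.0
[7.68153954e-01 5.39534920e-01 2.72640709e-01 1.30514344e+00
 2.26232279e-05 2.44209997e+00]
```

View pics/w1.png

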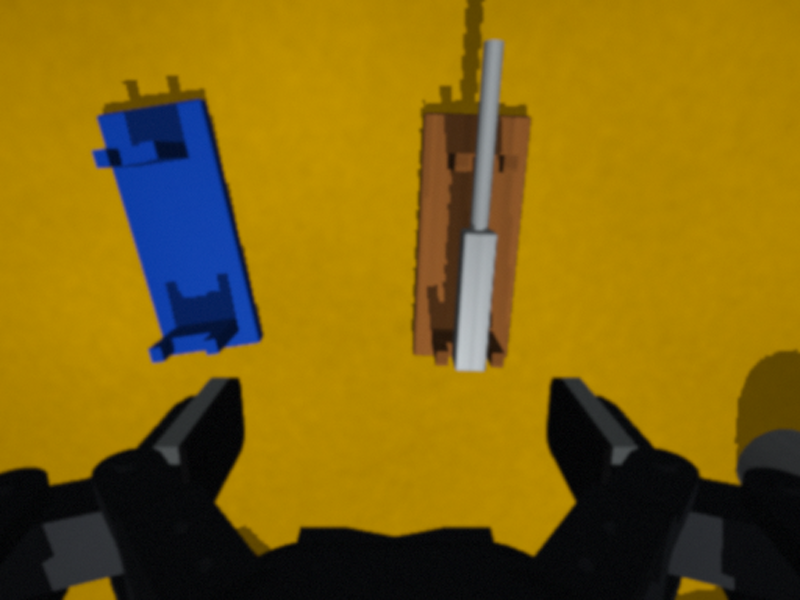

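>>> send_rows([
  [0,0,0.0114,-0.8,0.08,0,1],
  [0,0,0.0114,-0.8,0.08,0,1],
  [0,0,0.0114,-0.8,0.08,0,1],
  [0,0,0.0114,-0.8,0.08,0,1],
  [0,0,0.0114,-0.8,0.08,0,1],
  [0,0,0.0114,-0.8,0.08,0,1],
  [0,0,0.0114,-0.8,0.08,0,1],
])

```text
time: 1.85
position: [487.3, 230.2, 221.2]
orientation: [-0.0, 0.767, 0.642, 0.0]
wrist_force: [-0.4, 0.4, -0.7]
gripper_width: 1.0
grip_force: 0.0
```

```bash
python3 - <<'E'
from h import *
import pickle
c=pickle.load(open('w1.pkl','rb'))
f=lambda n,p,z:print(n,p2w(c,p,z,1.5625).round(1).tolist())
f('grip BL BR FL FR',[(456,370),(486,371),(464,232),(496,233)],60)
f('tip',[(485,41),(503,42)],50)
f('base',[(426,114),(530,117),(507,355),(415,354)],12)
delta([500,25,220],np.radians(-10))
E
```

```text
grip BL BR FL FR [[520.6, 402.8, 60.0], [539.6, 400.2, 60.0], [531.5, 490.9, 60.0], [550.4, 488.3, 60.0]]
tip [[551.2, 594.0, 50.0], [561.1, 592.4, 50.0]]
base [[517.8, 561.9, 12.0], [584.4, 553.0, 12.0], [562.6, 389.1, 12.0], [495.3, 396.8, 12.0]]
turn [ 0.     -0.0001 -0.0004] shift [-0.666   0.1622  0.0036] pos [487.3 230.2 221.2] j6 2.19 w 1.0 F [-0.4  0.4 -0.7] t 1.85 g 0.0
```

>>> send_rows([
  [0,0,0,-0.666,0.162,0.0036,1],
  [0,0,0,-0.666,0.162,0.0036,1],
  [0,0,0,-0.666,0.162,0.0036,1],
  [0,0,0,-0.666,0.162,0.0036,1],
  [0,0,0,-0.666,0.162,0.0036,1],
  [0,0,0,-0.666,0.162,0.0036,1],
  [0,0,0,-0.666,0.162,0.0036,1],
])

```text
time: 2.55
position: [500.5, 27.2, 219.7]
orientation: [-0.0, 0.766, 0.643, 0.0]
wrist_force: [-0.1, 0.1, 0.2]
gripper_width: 0.999
grip_force: 0.0
```

```bash
python3 - <<'E'
from h import *
import pickle
pickle.dump(cam('wrist'),open('w2.pkl','wb'))
im=arm.capture('wrist')
cv2.imwrite('pics/w2.png',cv2.resize(im,(800,600),interpolation=cv2.INTER_CUBIC))
delta([523,-400,220],np.radians(6))
E
```

```text
turn [-0.     -0.0001 -0.0443] shift [-1.3903  0.3204 -0.0019] pos [500.4  27.4 219.7] j6 1.8 w 0.998 F [-0.4  0.8  0.6] t 2.6 g 0.0
```

View pics/w2.png

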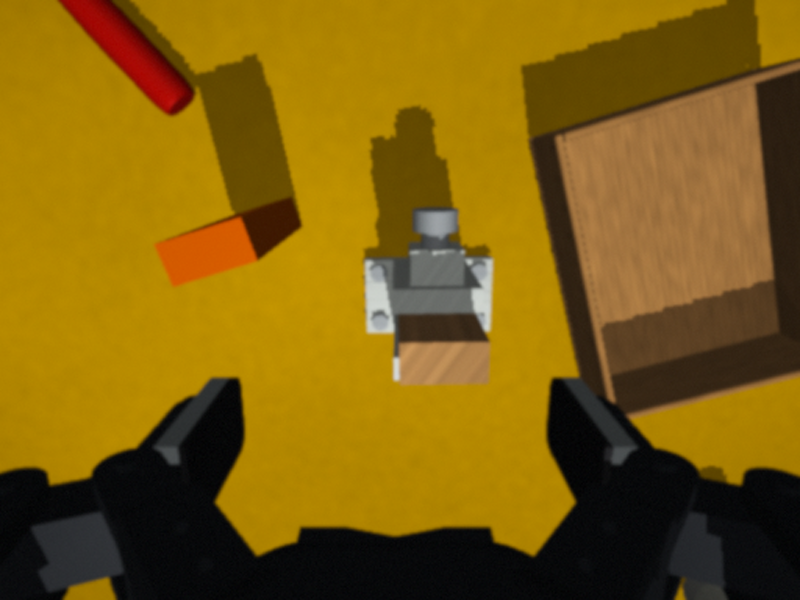

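>>> send_rows([
  [0,0,-0.044,-0.8,0.18,0,1],
  [0,0,-0.044,-0.8,0.18,0,1],
  [0,0,-0.044,-0.8,0.18,0,1],
  [0,0,-0.044,-0.8,0.18,0,1],
  [0,0,-0.044,-0.8,0.18,0,1],
  [0,0,-0.044,-0.8,0.18,0,1],
])

```text
time: 3.2
position: [512.5, -223.3, 219.5]
orientation: [0.001, 0.672, 0.741, -0.0]
wrist_force: [0.8, 0.8, -0.3]
gripper_width: 1.002
grip_force: 0.0
```

```bash
python3 - <<'E'
from h import *
import pickle
c=pickle.load(open('w2.pkl','rb'))
f=lambda n,p,z:print(n,p2w(c,p,z,1.5625).round(1).tolist())
f('base+y',[(365,259),(493,259),(366,332)],10)
f('mast',[(401,341),(489,341),(490,384),(400,384)],132)
f('spout end',[(412,250),(465,250)],85)
f('head end',[(436,208)],83)
f('head side',[(413,218),(459,218)],70)
f('carton',[(532,140),(615,415)],60)
f('carton in',[(557,137),(612,400)],60)
f('orange',[(156,242),(174,285),(258,260)],122)
delta([523,-400,220],np.radians(6))
E
```

```text
base+y [[479.4, 28.2, 10.0], [567.8, 12.7, 10.0], [469.9, -25.2, 10.0]]
mast [[500.5, 9.0, 132.0], [542.0, 1.8, 132.0], [539.6, -20.6, 132.0], [496.2, -13.0, 132.0]]
spout end [[512.9, 42.9, 85.0], [541.6, 37.8, 85.0]]
head end [[529.5, 62.9, 83.0]]
head side [[516.5, 58.2, 70.0], [542.3, 53.6, 70.0]]
carton [[589.9, 88.4, 60.0], [625.6, -92.7, 60.0]]
carton in [[603.8, 87.5, 60.0], [624.4, -81.5, 60.0]]
orange [[394.5, 74.4, 122.0], [396.7, 52.8, 122.0], [439.6, 57.7, 122.0]]
turn [ 0.0001  0.0003 -0.0011] shift [-5.895e-01 -2.260e-02 -3.000e-04] pos [ 512.5 -223.3  219.5] j6 1.06 w 1.002 F [ 0.8  0.8 -0.3] t 3.2 g 0.0
```

>>> send_rows([
  [0,0,-0.001,-0.59,-0.0226,0,1],
  [0,0,-0.001,-0.59,-0.0226,0,1],
  [0,0,-0.001,-0.59,-0.0226,0,1],
  [0,0,-0.001,-0.59,-0.0226,0,1],
  [0,0,-0.001,-0.59,-0.0226,0,1],
  [0,0,-0.001,-0.59,-0.0226,0,1],
])

```text
time: 3.8
position: [523.0, -395.2, 219.2]
orientation: [-0.001, 0.668, 0.744, 0.0]
wrist_force: [-0.6, 0.0, -0.1]
gripper_width: 0.998
grip_force: 0.0
```

```bash
python3 - <<'E'
from h import *
import pickle
pickle.dump(cam('wrist'),open('w3.pkl','wb'))
im=arm.capture('wrist')
cv2.imwrite('pics/w3.png',cv2.resize(im,(800,600),interpolation=cv2.INTER_CUBIC))
delta([523,-400,220],np.radians(6))
E
```

```text
turn [-0.0001 -0.0002  0.0007] shift [-0.0177 -0.0016 -0.0019] pos [ 522.9 -394.7  219.4] j6 0.81 w 0.996 F [-0.5  0.8  0.8] t 3.85 g 0.0
```

View pics/w3.png

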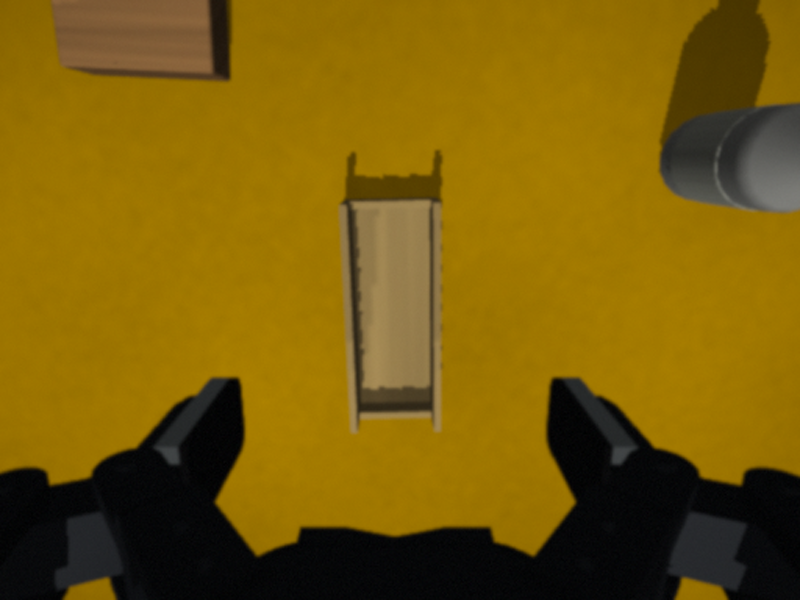

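```bash
python3 - <<'E'
from h import *
import pickle
c=pickle.load(open('w3.pkl','rb'))
P=p2w(c,[(341,203),(441,203),(441,430),(349,431)],40,1.5625); print(P.round(1).tolist())
(m,sz,_)=cv2.minAreaRect(P[:,:2].astype(np.float32)); m=P[:,:2].mean(0)
v=(P[0]+P[1]-P[2]-P[3])[:2]; a=np.arctan2(v[1],v[0]); print(m,sz,np.degrees(a))
g=m+20*v/np.linalg.norm(v); print(g)
delta([*g,80],a-np.pi/2); delta([*g,5],a-np.pi/2)
E
```

```text
[[485.5, -360.0, 40.0], [547.3, -353.2, 40.0], [568.1, -509.9, 40.0], [503.8, -517.7, 40.0]]
[ 526.15570694 -435.19707245] (64.83712005615234, 158.78590393066406) 97.0958534075901
[ 523.68511374 -415.35025484]
turn [-0.0001 -0.0002 -0.0024] shift [-0.0696 -0.0047  0.4647] pos [ 522.9 -394.7  219.4] j6 0.81 w 0.996 F [-0.5  0.8  0.8] t 3.85 g 0.0
turn [-0.0001 -0.0002 -0.0024] shift [-0.0699 -0.0045  0.7147] pos [ 522.9 -394.7  219.4] j6 0.81 w 0.996 F [-0.5  0.8  0.8] t 3.85 g 0.0
```

>>> send_rows([
  [0,0,-0.0024,-0.07,-0.0046,0.3,1],
  [0,0,-0.0024,-0.07,-0.0046,0.465,1],
  [0,0,-0.0024,-0.07,-0.0046,0.465,1],
  [0,0,-0.0024,-0.07,-0.0046,0.465,1],
  [0,0,-0.0024,-0.07,-0.0046,0.6,1],
  [0,0,-0.0024,-0.07,-0.0046,0.72,1],
  [0,0,-0.0024,-0.07,-0.0046,0.72,1],
  [0,0,-0.0024,-0.07,-0.0046,0.72,0.2],
  [0,0,-0.0024,-0.07,-0.0046,0.72,0.2],
  [0,0,-0.0024,-0.07,-0.0046,0.72,0.2],
])

```text
time: 4.85
position: [525.1, -419.1, 7.5]
orientation: [0.003, 0.663, 0.749, 0.0]
wrist_force: [0.3, 1.4, 6.2]
gripper_width: 0.74
grip_force: 68.9
```

```bash
python3 - <<'E'
from h import *
delta([523,-415,210],np.radians(7))
E
```

```text
turn [ 0.0007  0.0006 -0.    ] shift [ 0.0118 -0.0026 -0.6749] pos [ 525.1 -419.1    7.5] j6 0.78 w 0.74 F [0.3 1.4 6.2] t 4.85 g 68.9
```

>>> send_rows([
  [0,0,0,0,0,0,0.2],
  [0,0,0,0,0,-0.05,0.2],
  [0,0,0,0,0,-0.15,0.2],
  [0,0,0,0,0,-0.3,0.2],
  [0,0,0,0,0,-0.45,0.2],
  [0,0,0,0,0,-0.6,0.2],
  [0,0,0,0,0,-0.6,0.2],
  [0,0,0,0,0,-0.6,0.2],
])

```text
time: 5.65
position: [523.8, -418.7, 186.4]
orientation: [0.002, 0.663, 0.749, 0.0]
wrist_force: [-0.5, -1.1, -2.3]
gripper_width: 0.739
grip_force: 68.2
```

```bash
python3 - <<'E'
from h import *
delta([540,0,190],np.radians(-5))
delta([548,175,190],np.radians(-10))
E
```

```text
turn [0.0006 0.0005 0.0332] shift [ 1.3788  0.2225 -0.0159] pos [ 523.8 -418.7  186.4] j6 0.78 w 0.739 F [-0.5 -1.1 -2.3] t 5.65 g 68.2
turn [0.0006 0.0004 0.0471] shift [ 1.9546  0.3195 -0.0175] pos [ 523.8 -418.7  186.4] j6 0.78 w 0.739 F [-0.5 -1.1 -2.3] t 5.65 g 68.2
```

>>> send_rows([
  [0,0,0.005,0.07,0.01,-0.0175,0.2],
  [0,0,0.047,1.0,0.16,-0.0175,0.2],
  [0,0,0.047,1.0,0.16,-0.0175,0.2],
  [0,0,0.047,1.0,0.16,-0.0175,0.2],
  [0,0,0.047,1.0,0.16,-0.0175,0.2],
  [0,0,0.047,1.0,0.16,-0.0175,0.2],
  [0,0,0.047,1.0,0.16,-0.0175,0.2],
  [0,0,0.047,1.0,0.16,-0.0175,0.2],
])

```text
time: 6.45
position: [532.2, -109.8, 187.1]
orientation: [-0.003, 0.764, 0.645, -0.001]
wrist_force: [-0.4, -0.8, -2.1]
gripper_width: 0.739
grip_force: 67.9
```

```bash
python3 - <<'E'
from h import *
delta([548,175,190],np.radians(-10))
E
```

```text
turn [-0.0008 -0.0003  0.001 ] shift [ 0.9448 -0.1072 -0.0071] pos [ 532.2 -109.8  187.1] j6 1.53 w 0.739 F [-0.4 -0.8 -2.1] t 6.45 g 67.9
```

>>> send_rows([
  [-0.0008,-0.0003,0.001,0.945,-0.107,-0.007,0.2],
  [-0.0008,-0.0003,0.001,0.945,-0.107,-0.007,0.2],
  [-0.0008,-0.0003,0.001,0.945,-0.107,-0.007,0.2],
  [-0.0008,-0.0003,0.001,0.945,-0.107,-0.007,0.2],
  [-0.0008,-0.0003,0.001,0.945,-0.107,-0.007,0.2],
  [-0.0008,-0.0003,0.001,0.945,-0.107,-0.007,0.2],
  [-0.0008,-0.0003,0.001,0.945,-0.107,-0.007,0.2],
  [-0.0008,-0.0003,0.001,0.945,-0.107,-0.007,0.2],
])

```text
time: 7.25
position: [550.8, 170.1, 189.5]
orientation: [0.002, 0.767, 0.641, -0.001]
wrist_force: [-0.8, -0.0, -2.7]
gripper_width: 0.734
grip_force: 67.9
```

```bash
python3 - <<'E'
from h import *
delta([547.8,175,12],np.radians(-10))
print(arm.observe()['joints'])
E
```

```text
turn [ 0.0004  0.0007 -0.0007] shift [ 0.0167 -0.0142  0.5915] pos [550.8 170.1 189.5] j6 2.05 w 0.734 F [-0.8 -0.  -2.7] t 7.25 g 67.9
[ 0.30232785  0.36722007 -0.09225423  1.11105125 -0.00491686  2.0520917 ]
```

>>> send_rows([
  [0,0,0,0,0,0,0.2],
  [0,0,0,0.0167,-0.0142,0.15,0.2],
  [0,0,0,0.0167,-0.0142,0.3,0.2],
  [0,0,0,0.0167,-0.0142,0.45,0.2],
  [0,0,0,0.0167,-0.0142,0.55,0.2],
  [0,0,0,0.0167,-0.0142,0.59,0.2],
  [0,0,0,0.0167,-0.0142,0.59,0.2],
  [0,0,0,0.0167,-0.0142,0.59,0.2],
])

```text
time: 8.05
position: [550.5, 175.2, 15.4]
orientation: [0.003, 0.768, 0.64, 0.002]
wrist_force: [0.1, 0.6, -1.3]
gripper_width: 0.741
grip_force: 67.8
```

```bash
python3 - <<'E'
from h import *
delta([537.9,118.2,8],np.radians(-10))
import pickle
pickle.dump(cam('wrist'),open('w4.pkl','wb'))
cv2.imwrite('pics/w4.png',cv2.resize(arm.capture('wrist'),(800,600),interpolation=cv2.INTER_CUBIC))
E
```

```text
turn [ 0.0011  0.0002 -0.0011] shift [-0.1945 -0.007   0.0248] pos [550.5 175.2  15.4] j6 2.06 w 0.741 F [ 0.1  0.6 -1.3] t 8.05 g 67.8
```

View pics/w4.png

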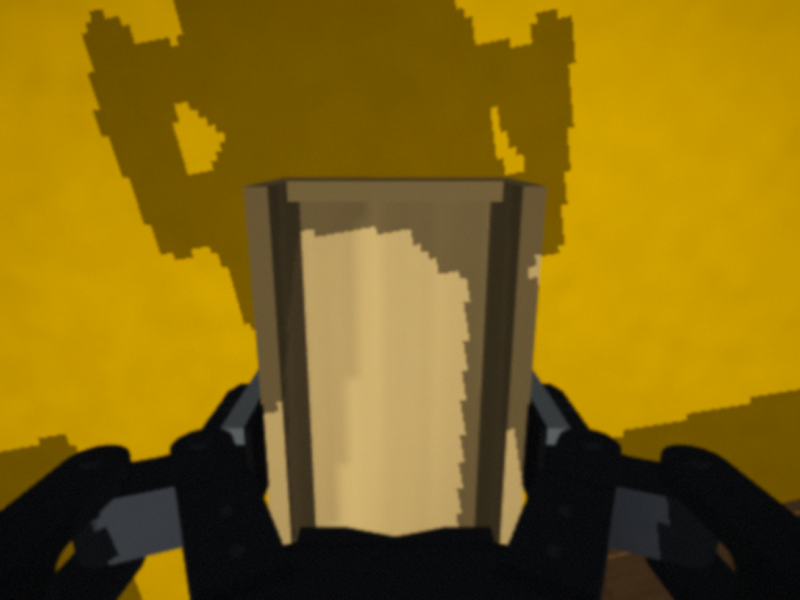

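```bash
python3 - <<'E'
from h import *
import pickle
c=pickle.load(open('w4.pkl','rb'))
P=p2w(c,[(245,187),(546,187)],47,1.5625); print(P.round(1).tolist())
y=np.array([.1736,.9848]); x=np.array([.9848,-.1736]); ex=np.array([527.2,40.3])
ctr=P[:,:2].mean(0)-80*y; d=ctr-ex; print('tray in exit frame x,y',d@x,d@y)
s=arm.observe()['position'][:2]-ctr; print('grip rel tray',s@x,s@y)
t=arm.observe()['position'][:2]+ (62-d@y)*y+(-2-d@x)*x; print(t)
delta([*t,12],np.radians(-10))
E
```

```text
[[530.7, 241.7, 47.0], [593.1, 230.2, 47.0]]
tray in exit frame x,y 0.24654863890749112 118.71176819816318
grip rel tray -0.222792792469654 18.7460629138415
[539.02927456 120.20893138]
turn [ 0.0013  0.     -0.001 ] shift [-0.1891 -0.0064  0.0134] pos [551.1 175.7  16. ] j6 2.06 w 0.734 F [ 0.7 -0.2 -2.2] t 8.1 g 67.8
```

>>> send_rows([
  [0,0,-0.001,-0.06,-0.0064,0.01,0.2],
  [0,0,-0.001,-0.13,-0.0064,0.01,0.2],
  [0,0,-0.001,-0.189,-0.0064,0.012,0.2],
  [0,0,-0.001,-0.189,-0.0064,0.013,0.2],
  [0,0,-0.001,-0.189,-0.0064,0.025,0.2],
  [0,0,-0.001,-0.189,-0.0064,0.03,0.2],
  [0,0,-0.001,-0.189,-0.0064,0.03,0.2],
  [0,0,-0.001,-0.189,-0.0064,0.03,0.2],
])

```text
time: 8.9
position: [538.7, 120.4, 7.6]
orientation: [0.004, 0.766, 0.643, 0.002]
wrist_force: [-3.2, -2.6, 14.6]
gripper_width: 0.737
grip_force: 69.9
```

```bash
python3 - <<'E'
from h import *
delta([539,120,7],np.radians(-10))
E
```

```text
turn [0.0013 0.0004 0.0001] shift [-0.0011  0.0012  0.002 ] pos [538.7 120.4   7.6] j6 1.97 w 0.737 F [-3.2 -2.6 14.6] t 8.9 g 69.9
```

On the bench. Release, rise.

>>> send_rows([
  [0,0,0,0,0,-0.006,0.2],
  [0,0,0,0,0,-0.006,0.75],
  [0,0,0,0,0,-0.006,0.75],
  [0,0,0,0,0,-0.006,0.75],
  [0,0,0,0,0,-0.006,0.75],
  [0,0,0,0,0,-0.1,0.75],
  [0,0,0,0,0,-0.25,0.75],
  [0,0,0,0,0,-0.4,0.75],
  [0,0,0,0,0,-0.55,0.5],
  [0,0,0,0,0,-0.65,0.3],
])

```text
time: 9.9
position: [537.3, 121.0, 203.6]
orientation: [0.003, 0.766, 0.643, 0.003]
wrist_force: [0.9, 0.8, -1.7]
gripper_width: 0.656
grip_force: 0.0
```

```bash
python3 - <<'E'
from h import *
y=np.array([.134,.991]); g=np.array([535.7,445.5])+3*y
delta([*g,120],np.radians(-7.7))
import pickle
pickle.dump(cam('wrist'),open('w5.pkl','wb'))
cv2.imwrite('pics/w5.png',cv2.resize(arm.capture('wrist'),(800,600),interpolation=cv2.INTER_CUBIC))
E
```

```text
turn [ 0.0014  0.0001 -0.0063] shift [ 1.0745 -0.1954  0.2768] pos [537.3 121.  203.6] j6 1.97 w 0.656 F [ 0.9  0.8 -1.7] t 9.9 g 0.0
```

View pics/w5.png

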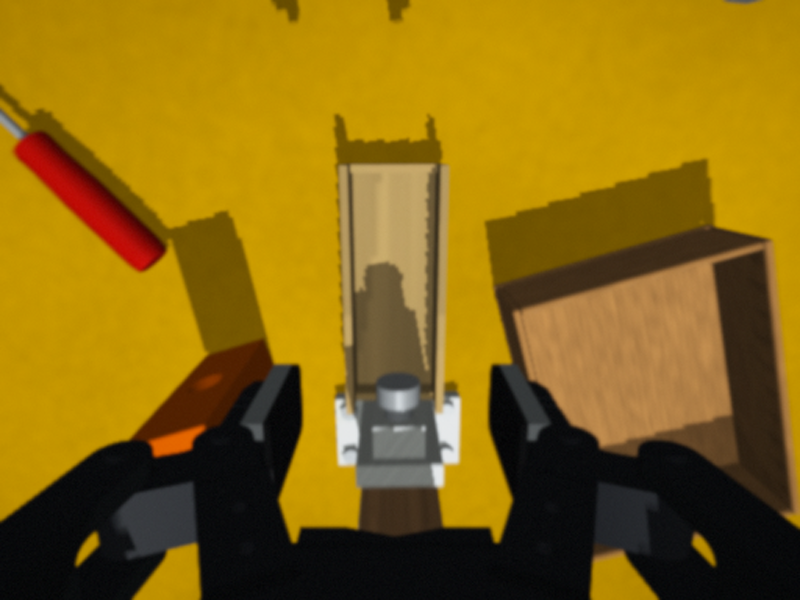

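>>> send_rows([
  [0.0014,0.0001,-0.0063,0.9,-0.164,0.1,0.2],
  [0.0014,0.0001,-0.0063,0.9,-0.164,0.1,0.0],
  [0.0014,0.0001,-0.0063,0.9,-0.164,0.1,0.0],
  [0.0014,0.0001,-0.0063,0.9,-0.164,0.1,0.0],
  [0.0014,0.0001,-0.0063,0.9,-0.164,0.1,0.0],
  [0.0014,0.0001,-0.0063,0.9,-0.164,0.1,0.0],
  [0.0014,0.0001,-0.0063,0.9,-0.164,0.1,0.0],
])

```text
time: 10.65
position: [533.7, 398.9, 167.5]
orientation: [-0.002, 0.751, 0.66, -0.002]
wrist_force: [-1.0, -0.8, -1.1]
gripper_width: 0.504
grip_force: 0.0
```

```bash
python3 - <<'E'
from h import *
y=np.array([.134,.991]); g=np.array([535.7,445.5])+3*y
delta([*g,100],np.radians(-7.7))
E
```

```text
turn [-0.0008  0.0002  0.0007] shift [ 0.1652 -0.0123  0.2248] pos [533.7 398.9 167.5] j6 2.34 w 0.504 F [-1.  -0.8 -1.1] t 10.65 g 0.0
```

>>> send_rows([
  [-0.0006,0.0002,0.0007,0.165,-0.0123,0.1,0.0],
  [-0.0006,0.0002,0.0007,0.165,-0.0123,0.2,0.0],
  [-0.0006,0.0002,0.0007,0.165,-0.0123,0.22,0.0],
  [-0.0006,0.0002,0.0007,0.165,-0.0123,0.22,0.0],
  [-0.0006,0.0002,0.0007,0.165,-0.0123,0.22,0.0],
])

```text
time: 11.15
position: [538.0, 443.5, 104.7]
orientation: [0.0, 0.755, 0.656, 0.0]
wrist_force: [0.6, -0.2, 1.1]
gripper_width: 0.5
grip_force: 0.0
```

```bash
python3 - <<'E'
from h import *
y=np.array([.134,.991]); g=np.array([535.7,445.5])+3*y
delta([*g,33],np.radians(-7.7))
import pickle
pickle.dump(cam('wrist'),open('w6.pkl','wb'))
cv2.imwrite('pics/w6.png',cv2.resize(arm.capture('wrist'),(800,600),interpolation=cv2.INTER_CUBIC))
E
```

```text
turn [ 0.0001 -0.     -0.0009] shift [ 0.0154 -0.0088  0.239 ] pos [538.  443.5 104.7] j6 2.4 w 0.5 F [ 0.6 -0.2  1.1] t 11.15 g 0.0
```

View pics/w6.png

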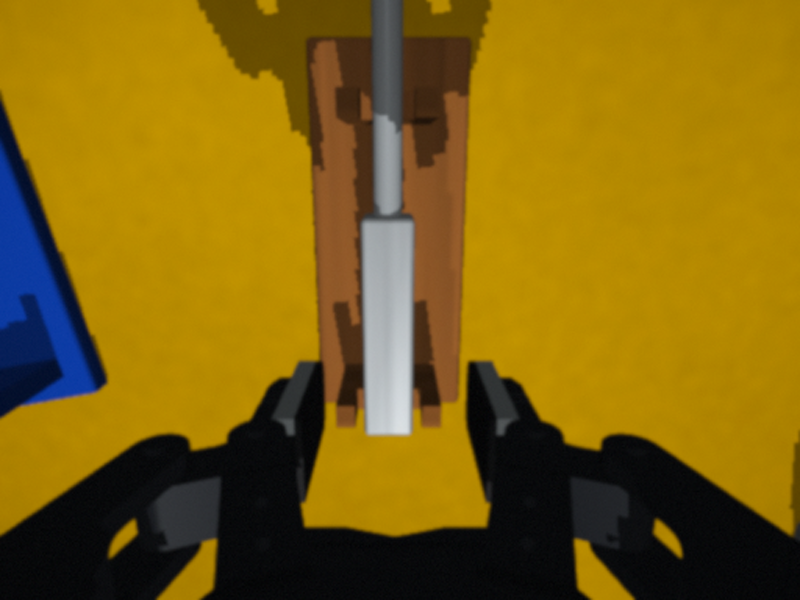

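```bash
python3 - <<'E'
from h import *
import pickle
c=pickle.load(open('w6.pkl','rb'))
P=p2w(c,[(362,221),(413,221),(411,434),(367,434)],60,1.5625); print(P.round(1).tolist())
m=P[:,:2].mean(0); v=(P[0]+P[1]-P[2]-P[3])[:2]/2; print(m,np.linalg.norm(v),np.degrees(np.arctan2(v[0],v[1])))
v/=np.linalg.norm(v); delta([*(m+3*v),32],np.radians(-7.7))
E
```

```text
[[532.7, 489.6, 60.0], [551.1, 487.0, 60.0], [539.0, 400.6, 60.0], [521.1, 403.2, 60.0]]
[535.96574549 445.09745889] 87.20623719223411 7.843454138926591
turn [ 0.0003 -0.0002 -0.0009] shift [ 0.0123 -0.0092  0.2447] pos [538.5 443.9 105.4] j6 2.4 w 0.5 F [ 0.  -0.3  1. ] t 11.2 g 0.0
```

>>> send_rows([
  [0,0,-0.0005,0.0123,-0.009,0.08,0],
  [0,0,-0.0005,0.0123,-0.009,0.18,0],
  [0,0,-0.0005,0.0123,-0.009,0.243,0],
  [0,0,-0.0005,0.0123,-0.009,0.243,0],
  [0,0,-0.0005,0.0123,-0.009,0.243,0],
  [0,0,-0.0005,0.0123,-0.009,0.243,-1],
  [0,0,-0.0005,0.0123,-0.009,0.243,-1],
  [0,0,-0.0005,0.0123,-0.009,0.243,-1],
  [0,0,-0.0005,0.0123,-0.009,0.243,-1],
  [0,0,-0.0005,0.0123,-0.009,0.243,-1],
])

```text
time: 12.2
position: [536.6, 449.6, 33.1]
orientation: [0.0, 0.753, 0.658, 0.002]
wrist_force: [-0.1, -0.7, 6.5]
gripper_width: 0.22
grip_force: 59.7
```

```bash
python3 - <<'E'
from h import *
delta([536.4,448.1,150],np.radians(-7.7))
E
```

```text
turn [ 0.0005 -0.0005 -0.0002] shift [-0.004   0.0012 -0.3895] pos [536.6 449.6  33.1] j6 2.4 w 0.22 F [-0.1 -0.7  6.5] t 12.2 g 59.7
```

>>> send_rows([
  [0,0,0,0,0,-0.05,-1],
  [0,0,0,0,0,-0.15,-1],
  [0,0,0,0,0,-0.3,-1],
  [0,0,0,0,0,-0.45,-1],
  [0,0,0,0,0,-0.5,-1],
  [0,0,0,0,0,-0.5,-1],
])

```text
time: 12.8
position: [536.8, 449.9, 184.4]
orientation: [0.0, 0.753, 0.658, 0.003]
wrist_force: [-0.5, 0.8, -4.1]
gripper_width: 0.228
grip_force: 59.2
```

```bash
python3 - <<'E'
from h import *
delta([483.7,-206,185],np.radians(-10))
E
```

```text
turn [ 0.0007 -0.0008  0.0062] shift [-2.1902  0.1201 -0.0122] pos [536.8 449.9 184.4] j6 2.4 w 0.228 F [-0.5  0.8 -4.1] t 12.8 g 59.2
```

>>> send_rows([
  [0,0,0.001,-0.08,0.005,-0.005,-1],
  [0,0,0.0062,-1,0.055,-0.012,-1],
  [0,0,0.0062,-1,0.055,-0.012,-1],
  [0,0,0.0062,-1,0.055,-0.012,-1],
  [0,0,0.0062,-1,0.055,-0.012,-1],
  [0,0,0.0062,-1,0.055,-0.012,-1],
  [0,0,0.0062,-1,0.055,-0.012,-1],
  [0,0,0.0062,-1,0.055,-0.012,-1],
])

```text
time: 13.6
position: [508.4, 144.9, 182.1]
orientation: [-0.0, 0.768, 0.641, -0.003]
wrist_force: [-0.9, 0.3, -3.4]
gripper_width: 0.224
grip_force: 59.0
```

>>> send_rows([
  [0,0,0,-1,0.1,0,-1],
  [0,0,0,-1,0.1,0,-1],
  [0,0,0,-1,0.1,0,-1],
  [0,0,0,-1,0.1,0,-1],
  [0,0,0,-1,0.1,0,-1],
  [0,0,0,-1,0.1,0,-1],
  [0,0,0,-1,0.1,0,-1],
  [0,0,0,-1,0.1,0,-1],
])

```text
time: 14.4
position: [487.7, -151.9, 182.7]
orientation: [-0.001, 0.767, 0.642, -0.0]
wrist_force: [0.6, 0.0, -3.6]
gripper_width: 0.224
grip_force: 59.0
```

```bash
python3 - <<'E'
from h import *
delta([483.7,-206,53.1],np.radians(-10))
E
```

```text
turn [-0.0004 -0.0002 -0.0004] shift [-0.1803  0.0199  0.4316] pos [ 487.7 -151.9  182.7] j6 1.45 w 0.224 F [ 0.6  0.  -3.6] t 14.4 g 59.0
```

>>> send_rows([
  [0,0,0,-0.18,0.02,0,-1],
  [0,0,0,-0.18,0.02,0,-1],
  [0,0,0,-0.18,0.02,0.1,-1],
  [0,0,0,-0.18,0.02,0.25,-1],
  [0,0,0,-0.18,0.02,0.4,-1],
  [0,0,0,-0.18,0.02,0.43,-1],
  [0,0,0,-0.18,0.02,0.43,-1],
  [0,0,0,-0.18,0.02,0.43,-1],
])

```text
time: 15.2
position: [486.6, -205.4, 56.6]
orientation: [0.001, 0.766, 0.643, 0.001]
wrist_force: [0.7, -0.2, -3.2]
gripper_width: 0.223
grip_force: 59.6
```

```bash
python3 - <<'E'
from h import *
import pickle
delta([483.7,-206,53.1],np.radians(-10))
a=arm.capture('wrist'); cw=cam('wrist'); b=arm.capture('side'); cs=cam('side')
pickle.dump((cw,cs),open('w7.pkl','wb'))
u=w2p(cs,[[514,-33,70]])[0].astype(int); print(u)
b2=b[u[1]-35:u[1]+40,u[0]-50:u[0]+50]
out=np.vstack([cv2.resize(a[:250],(614,300),interpolation=cv2.INTER_CUBIC),np.pad(cv2.resize(b2,(400,300),interpolation=cv2.INTER_CUBIC),((0,0),(0,214),(0,0)))])
cv2.imwrite('pics/w7.png',out)
# predicted pixel of tip and entry in wrist crop
print(w2p(cw,[[514.3,-32.6,70],[509.4,-62.2,70]])*[614/512,1.2])
print((w2p(cs,[[514.3,-32.6,70]])-(u-[50,35]))*4)
E
```

```text
turn [0.0004 0.0001 0.0002] shift [-0.0037 -0.0093  0.0118] pos [ 486.6 -205.4   56.6] j6 1.34 w 0.223 F [ 0.7 -0.2 -3.2] t 15.2 g 59.6
[270 204]
[[ 287.73914981 -360.32219266]
 [ 290.26267081 -193.10141752]]
[[202.6889177  142.31759879]]
```

View pics/w7.png

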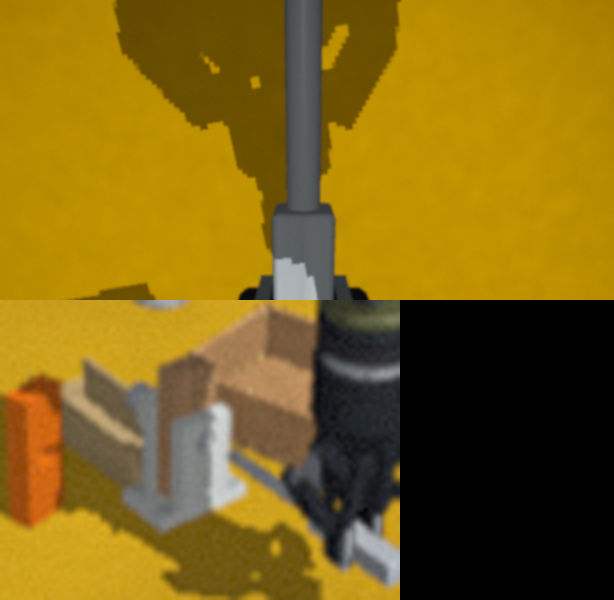

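>>> send_rows([
  [0.0003,0,0.0002,0,-0.0093,0.0118,-1],
  [0.0003,0,0.0002,0,-0.0093,0.0118,-1],
  [0.0003,0,0.0002,0,-0.0093,0.0118,-1],
  [0.0003,0,0.0002,0,-0.0093,0.0118,-1],
])

```text
time: 15.7
position: [482.3, -205.4, 51.9]
orientation: [-0.0, 0.767, 0.642, -0.001]
wrist_force: [0.1, -1.2, -4.3]
gripper_width: 0.221
grip_force: 59.6
```

```bash
python3 - <<'E'
from h import *
def q():
    s=arm.observe(); w,x,y,z=s['orientation']; M=R.from_quat([x,y,z,w]).as_matrix()
    T=s['position']+M@np.array([145.6,0,-16.9]); d=T-[514.3,-32.6,70]
    print('tip in entry frame',[round(v,1) for v in (d[:2]@[.9848,-.1736],d[:2]@[.1736,.9848],d[2])],'pos',s['position'].round(1))
q(); delta([483.7,-206,53.1],np.radians(-10))
# side-camera tip check
b=arm.capture('side'); c=cam('side'); e=w2p(c,[[514.3,-32.6,70]])[0]
u=e.astype(int); k=b[u[1]-25:u[1]+35,u[0]-30:u[0]+50]
cv2.imwrite('pics/w8.png',cv2.resize(k,(800,600),interpolation=cv2.INTER_CUBIC))
s=arm.observe(); w,x,y,z=s['orientation']; M=R.from_quat([x,y,z,w]).as_matrix()
for a in (80,110,145.6): print(a,((w2p(c,[s['position']+M@np.array([a,0,-16.9])])[0]-u+[30,25]+.5)*10).round())
print('entry',((e-u+[30,25]+.5)*10).round())
E
```

```text
tip in entry frame [np.float64(-1.2), np.float64(-30.2), np.float64(-1.2)] pos [ 482.3 -205.4   51.9]
turn [-0.0002  0.     -0.0002] shift [-0.001   0.0048 -0.0039] pos [ 482.3 -205.4   51.9] j6 1.34 w 0.221 F [ 0.1 -1.2 -4.3] t 15.7 g 59.6
80 [495. 401.]
110 [435. 357.]
145.6 [365. 306.]
entry [312. 261.]
```

View pics/w8.png

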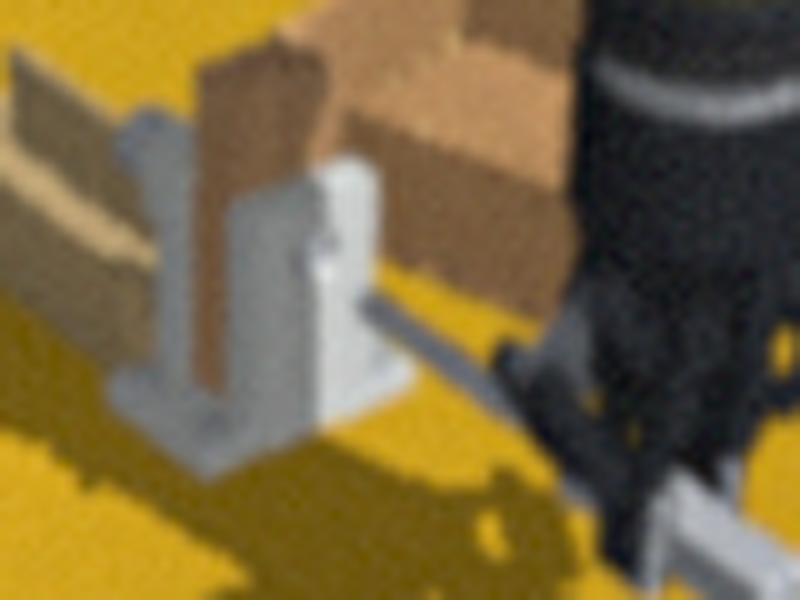

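>>> send_rows([
  [0,0,0,0,0.003,-0.0045,-1],
  [0,0,0,0,0.003,-0.0045,-1],
  [0,0,0,0.03,0.003,-0.0045,-1],
  [0,0,0,0.06,0.003,-0.0045,-1],
  [0,0,0,0.08,0.003,-0.0045,-1],
  [0,0,0,0.1,0.003,-0.0045,-1],
  [0,0,0,0.11,0.003,-0.0045,-1],
  [0,0,0,0.11,0.003,-0.0045,-1],
])

```text
time: 16.55
position: [488.9, -172.7, 53.0]
orientation: [-0.001, 0.766, 0.643, -0.001]
wrist_force: [-0.7, -0.1, -3.3]
gripper_width: 0.219
grip_force: 59.8
```

```bash
cat >> h.py <<'E'
def q():
    s=arm.observe(); w,x,y,z=s['orientation']; M=R.from_quat([x,y,z,w]).as_matrix()
    T=s['position']+M@np.array([145.6,0,-16.9]); d=T-[514.3,-32.6,70]
    print('tip in entry frame',[float(round(v,1)) for v in (d[:2]@[.9848,-.1736],d[:2]@[.1736,.9848],d[2])],'pos',s['position'].round(1),'F',s['wrist_force'].round(1),s['torque'].round(2))
E
python3 - <<'E'
from h import *
q(); delta([483.7,-206,53.1],np.radians(-10))
E
```

```text
tip in entry frame [-0.6, 3.2, -0.2] pos [ 488.9 -172.7   53. ] F [-0.7 -0.1 -3.3] [-0.16  0.05  0.  ]
turn [-0.0003  0.0001 -0.0001] shift [-0.1124  0.0022 -0.0002] pos [ 488.9 -172.7   53. ] j6 1.41 w 0.219 F [-0.7 -0.1 -3.3] t 16.55 g 59.8
```

>>> send_rows([
  [0,0,0,0.015,0.001,0,-1],
  [0,0,0,0.03,0.001,0,-1],
  [0,0,0,0.045,0.001,0,-1],
  [0,0,0,0.06,0.001,0,-1],
  [0,0,0,0.075,0.001,0,-1],
  [0,0,0,0.09,0.001,0,-1],
  [0,0,0,0.105,0.001,0,-1],
  [0,0,0,0.12,0.001,0,-1],
  [0,0,0,0.12,0.001,0,-1],
])

```text
time: 17.45
position: [495.6, -136.6, 52.9]
orientation: [-0.001, 0.766, 0.643, -0.0]
wrist_force: [-0.7, 0.0, -3.5]
gripper_width: 0.224
grip_force: 59.8
```

```bash
python3 - <<'E'
from h import *
q()
E
```

```text
tip in entry frame [-0.3, 39.9, -0.0] pos [ 495.6 -136.6   52.9] F [-0.7  0.  -3.5] [-0.04 -0.   -0.02]
```

>>> send_rows([
  [0,0,0,0.015,0.001,0,-1],
  [0,0,0,0.03,0.001,0,-1],
  [0,0,0,0.045,0.001,0,-1],
  [0,0,0,0.06,0.001,0,-1],
  [0,0,0,0.075,0.001,0,-1],
  [0,0,0,0.09,0.001,0,-1],
  [0,0,0,0.105,0.001,0,-1],
  [0,0,0,0.115,0.001,0,-1],
  [0,0,0,0.115,0.001,0,-1],
])

```text
time: 18.35
position: [502.1, -102.9, 53.0]
orientation: [-0.001, 0.766, 0.643, -0.0]
wrist_force: [-0.3, -0.2, -3.1]
gripper_width: 0.223
grip_force: 59.8
```

```bash
python3 - <<'E'
from h import *
q()
a=arm.capture('top'); b=arm.capture('side'); ct=cam('top'); cs=cam('side')
u=w2p(ct,[[533,80,40]])[0].astype(int); v=w2p(cs,[[533,80,40]])[0].astype(int)
A=cv2.resize(a[u[1]-30:u[1]+30,u[0]-40:u[0]+40],(400,300),interpolation=cv2.INTER_CUBIC)
B=cv2.resize(b[v[1]-30:v[1]+30,v[0]-40:v[0]+40],(400,300),interpolation=cv2.INTER_CUBIC)
cv2.imwrite('pics/w9.png',np.hstack([A,B]))
E
```

```text
tip in entry frame [0.3, 74.2, -0.1] pos [ 502.1 -102.9   53. ] F [-0.3 -0.2 -3.1] [-0.04 -0.   -0.01]
```

View pics/w9.png

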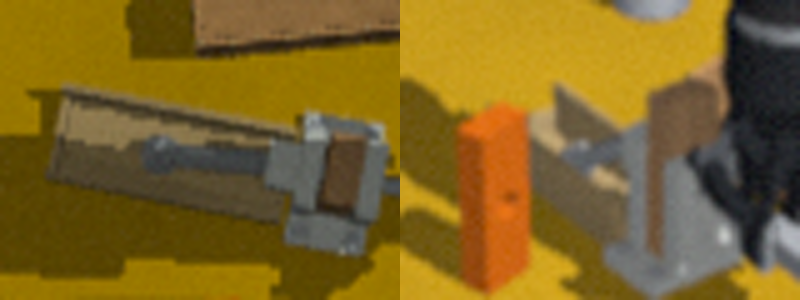

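>>> send_rows([
  [0,0,0,0.015,0,0,-1],
  [0,0,0,0.03,0,0,-1],
  [0,0,0,0.04,0,0,-1],
  [0,0,0,0.048,0,0,-1],
  [0,0,0,0.056,0,0,-1],
  [0,0,0,0.056,0,0,-1],
  [0,0,0,0.056,0,0,-1],
])

```text
time: 19.15
position: [504.6, -86.9, 52.8]
orientation: [-0.001, 0.766, 0.642, -0.001]
wrist_force: [-0.2, -0.0, -3.1]
gripper_width: 0.22
grip_force: 59.8
```

```bash
python3 - <<'E'
from h import *
q()
old=cv2.imread('pics/w9.png')
a=arm.capture('top'); ct=cam('top')
# steel-coloured (low saturation, bluish) pixels inside tray interior, expressed in exit frame on tray floor
def pin(a,z):
    Y,X=np.mgrid[0:384,0:512]; P=p2w(ct,np.c_[X.ravel(),Y.ravel()],z)[:,:2]-[527.2,40.3]
    xx=P@[.9848,-.1736]; yy=P@[.1736,.9848]; col=a.reshape(-1,3).astype(int)
    m=(abs(xx)<28)&(yy>6)&(yy<138)&(col[:,0]>col[:,2]*0.85)
    o=np.c_[xx,yy,col][m]; return m.sum(),o[:,:2].min(0).round(),o[:,:2].max(0).round(),o[:,:2].mean(0).round()
print(pin(a,12))
E
```

```text
tip in entry frame [0.0, 90.5, -0.3] pos [504.6 -86.9  52.8] F [-0.2 -0.  -3.1] [-0.24  0.03  0.  ]
(np.int64(128), array([-19.,   8.]), array([ 8., 97.]), array([-3., 56.]))
```

>>> send_rows([
  [0,0,0,0.006,0,0,-1],
  [0,0,0,0.012,0,0,-1],
  [0,0,0,0.012,0,0,-1],
])

```text
time: 19.5
position: [505.5, -83.3, 53.0]
orientation: [-0.001, 0.766, 0.642, -0.001]
wrist_force: [-0.3, -0.0, -3.8]
gripper_width: 0.224
grip_force: 59.8
```

```bash
cat >> h.py <<'E'
def pin(n='top',z=12):
    a=arm.capture(n); ct=cam(n)
    Y,X=np.mgrid[0:384,0:512]; P=p2w(ct,np.c_[X.ravel(),Y.ravel()],z)[:,:2]-[527.2,40.3]
    xx=P@[.9848,-.1736]; yy=P@[.1736,.9848]; col=a.reshape(-1,3).astype(int)
    m=(abs(xx)<28)&(yy>6)&(yy<138)&(col[:,0]>col[:,2]*0.85)
    h=np.histogram(yy[m],np.arange(0,140,10)); print('pin',m.sum(),h[0],'x mean per bin',[int(xx[m&(abs(yy-k)<5)].mean()) if (m&(abs(yy-k)<5)).any() else None for k in range(5,135,10)])
E
python3 - <<'E'
from h import *
q(); pin()
E
```

```text
tip in entry frame [0.3, 94.1, -0.1] pos [505.5 -83.3  53. ] F [-0.3 -0.  -3.8] [-0.21  0.04 -0.01]
pin 131 [ 3 11 15 14 12 12 12 12 19 20  1  0  0] x mean per bin [4, 3, 1, 0, 0, -2, -4, -6, -8, -8, -3, None, None]
```

>>> send_rows([
  [0,0,0,-0.05,0,0,-1],
  [0,0,0,-0.13,0,0,-1],
  [0,0,0,-0.22,0,0,-1],
  [0,0,0,-0.32,0,0,-1],
  [0,0,0,-0.42,0,0,-1],
  [0,0,0,-0.44,0,0,-1],
  [0,0,0,-0.44,0,-0.15,-1],
  [0,0,0,-0.44,0,-0.3,-1],
  [0,0,0,-0.44,0,-0.44,-1],
  [0,0,0,-0.44,0,-0.44,-1],
])

```text
time: 20.55
position: [486.4, -215.3, 191.2]
orientation: [0.005, 0.766, 0.642, 0.002]
wrist_force: [1.0, 0.4, -1.8]
gripper_width: 0.22
grip_force: 60.3
```

```bash
python3 - <<'E'
from h import *
pin(); delta([536.6,449.6,184],np.radians(-7.7))
E
```

```text
pin 112 [ 5 13 12 13 12 12 15 16 14  0  0  0  0] x mean per bin [-4, -2, -3, -5, -4, -6, -6, -6, -6, None, None, None, None]
turn [ 0.0008  0.0002 -0.0066] shift [ 2.2098 -0.2171  0.0095] pos [ 484.8 -214.5  188.1] j6 1.33 w 0.218 F [ 0.1  0.7 -4.3] t 20.6 g 60.3
```

>>> send_rows([
  [0,0,-0.001,0.08,-0.008,0.005,-1],
  [0,0,-0.003,1,-0.098,0.01,-1],
  [0,0,-0.003,1,-0.098,0.01,-1],
  [0,0,-0.003,1,-0.098,0.01,-1],
  [0,0,-0.003,1,-0.098,0.01,-1],
  [0,0,-0.003,1,-0.098,0.01,-1],
  [0,0,-0.003,1,-0.098,0.01,-1],
  [0,0,-0.003,1,-0.098,0.01,-1],
])

```text
time: 21.4
position: [504.7, 90.5, 179.7]
orientation: [-0.002, 0.758, 0.652, -0.002]
wrist_force: [-0.1, -1.0, -3.0]
gripper_width: 0.222
grip_force: 60.1
```

>>> send_rows([
  [0,0,-0.0036,1,-0.1,0,-1],
  [0,0,-0.0036,1,-0.1,0,-1],
  [0,0,-0.0036,1,-0.1,0,-1],
  [0,0,-0.0036,1,-0.1,0,-1],
  [0,0,-0.0036,1,-0.1,0,-1],
  [0,0,-0.0036,1,-0.1,0,-1],
  [0,0,-0.0036,1,-0.1,0,-1],
])

```text
time: 22.1
position: [522.8, 393.1, 179.0]
orientation: [-0.002, 0.751, 0.66, -0.001]
wrist_force: [-0.6, -1.1, -2.4]
gripper_width: 0.226
grip_force: 60.1
```

```bash
python3 - <<'E'
from h import *
delta([536.6,449.6,100],np.radians(-7.7))
E
```

```text
turn [-0.0006 -0.0002  0.0009] shift [0.1921 0.0226 0.2636] pos [522.8 393.1 179. ] j6 2.34 w 0.226 F [-0.6 -1.1 -2.4] t 22.1 g 60.1
```

>>> send_rows([
  [-0.0003,0,0.0007,0.1,0.012,0,-1],
  [-0.0003,0,0.0007,0.19,0.0226,0.1,-1],
  [-0.0003,0,0.0007,0.19,0.0226,0.22,-1],
  [-0.0003,0,0.0007,0.19,0.0226,0.263,-1],
  [-0.0003,0,0.0007,0.19,0.0226,0.263,-1],
  [-0.0003,0,0.0007,0.19,0.0226,0.263,-1],
  [-0.0003,0,0.0007,0.19,0.0226,0.263,-1],
])

```text
time: 22.8
position: [538.8, 443.6, 105.3]
orientation: [0.0, 0.755, 0.656, 0.002]
wrist_force: [-0.2, -0.7, -2.7]
gripper_width: 0.219
grip_force: 60.0
```

```bash
python3 - <<'E'
from h import *
delta([536.6,449.6,33.1],np.radians(-7.7))
E
```

```text
turn [ 0.0003 -0.0004 -0.0008] shift [ 0.0181 -0.0104  0.2408] pos [538.8 443.6 105.3] j6 2.4 w 0.219 F [-0.2 -0.7 -2.7] t 22.8 g 60.0
```

>>> send_rows([
  [0,0,-0.0006,0.013,-0.0104,0.05,-1],
  [0,0,-0.0006,0.013,-0.0104,0.12,-1],
  [0,0,-0.0006,0.013,-0.0104,0.15,-1],
  [0,0,-0.0006,0.013,-0.0104,0.15,-1],
  [0,0,-0.0006,0.013,-0.0104,0.15,-1],
])

```text
time: 23.3
position: [535.6, 448.1, 59.4]
orientation: [-0.0, 0.753, 0.658, 0.001]
wrist_force: [0.4, -0.0, -3.1]
gripper_width: 0.228
grip_force: 60.1
```

```bash
python3 - <<'E'
from h import *
delta([536.6,449.6,33.1],np.radians(-7.7))
E
```

```text
turn [ 0.0002 -0.0002 -0.0001] shift [0.0054 0.0026 0.0876] pos [535.6 448.1  59.4] j6 2.4 w 0.228 F [ 0.4 -0.  -3.1] t 23.3 g 60.1
```

>>> send_rows([
  [0,0,0,0.004,0.0026,0.03,-1],
  [0,0,0,0.004,0.0026,0.06,-1],
  [0,0,0,0.004,0.0026,0.08,-1],
  [0,0,0,0.004,0.0026,0.087,-1],
  [0,0,0,0.004,0.0026,0.087,-1],
  [0,0,0,0.004,0.0026,0.087,-1],
])

```text
time: 23.9
position: [535.7, 448.8, 33.1]
orientation: [-0.0, 0.753, 0.658, 0.0]
wrist_force: [-2.1, -3.2, 5.4]
gripper_width: 0.22
grip_force: 61.2
```

```bash
python3 - <<'E'
from h import *
delta([536.6,449.6,33.1],np.radians(-7.7))
E
```

```text
turn [-0.     -0.     -0.0001] shift [ 0.0031  0.0025 -0.    ] pos [535.7 448.8  33.1] j6 2.4 w 0.22 F [-2.1 -3.2  5.4] t 23.9 g 61.2
```

>>> send_rows([
  [0,0,0,0,0,0,0],
  [0,0,0,0,0,0,0],
  [0,0,0,0,0,0,0],
  [0,0,0,0,0,0,0],
  [0,0,0,0,0,-0.08,0],
  [0,0,0,0,0,-0.2,0],
  [0,0,0,0,0,-0.35,0],
  [0,0,0,0,0,-0.5,0],
  [0,0,0,0,0,-0.55,0],
])

```text
time: 24.8
position: [538.0, 450.7, 203.1]
orientation: [0.0, 0.753, 0.658, 0.005]
wrist_force: [0.7, 0.2, -0.7]
gripper_width: 0.501
grip_force: 0.0
```

```bash
python3 - <<'E'
from h import *
a=arm.capture('wrist'); c=cam('wrist')
# light grip/nose steel pixels at z=60: fit line in rest frame
Y,X=np.mgrid[0:384,0:512]; P=p2w(c,np.c_[X.ravel(),Y.ravel()],60)[:,:2]-[536,445.3]
yv=np.array([np.sin(np.radians(7.75)),np.cos(np.radians(7.75))]); xv=np.array([yv[1],-yv[0]])
col=a.reshape(-1,3).astype(int); xx=P@xv; yy=P@yv
m=(abs(xx)<22)&(yy>-80)&(yy<190)&(col[:,0]>col[:,2]*0.8)&(col[:,2]>60)
for k in range(-60,180,15):
    n=m&(abs(yy-k)<7.5)
    if n.any(): print(k,n.sum(),xx[n].mean().round(1),xx[n].min().round(0),xx[n].max().round(0))
print(yy[m].min(),yy[m].max())
delta([519.3,-5.8,180],np.radians(-10)); delta([519.3,-5.8,180],np.radians(80))
E
```

```text
-45 139 -0.2 -9.0 9.0
-30 317 0.1 -10.0 10.0
-15 354 -0.1 -10.0 10.0
0 352 -0.1 -10.0 9.0
15 358 -0.3 -10.0 9.0
30 391 -0.5 -10.0 9.0
45 306 -0.3 -10.0 9.0
60 216 -0.0 -5.0 5.0
75 224 -0.2 -5.0 5.0
90 239 -0.2 -5.0 5.0
105 259 -0.3 -5.0 5.0
120 254 -0.4 -5.0 5.0
135 252 -0.6 -5.0 4.0
150 87 -0.5 -5.0 4.0
-43.963812708109934 147.50258036763594
turn [ 0.0011 -0.0013  0.0063] shift [-1.5179  0.1415  0.0689] pos [538.3 451.  203.9] j6 2.4 w 0.498 F [0.8 0.6 0.5] t 24.85 g 0.0
turn [ 1.800e-03 -1.000e-04 -2.437e-01] shift [-1.5179  0.1415  0.0689] pos [538.3 451.  203.9] j6 2.4 w 0.498 F [0.8 0.6 0.5] t 24.85 g 0.0
```

>>> send_rows([
  [0,0,0.0063,-1,0.09,0.03,0.53],
  [0,0,0.0063,-1,0.09,0.03,0.53],
  [0,0,0.0063,-1,0.09,0.03,0.53],
  [0,0,0.0063,-1,0.09,0.03,0.53],
  [0,0,0.0063,-1,0.09,0.03,0.53],
  [0,0,0.0063,-1,0.09,0.03,0.53],
  [0,0,0.0063,-1,0.09,0.03,0.53],
])

```text
time: 25.55
position: [520.4, 142.5, 186.8]
orientation: [0.0, 0.768, 0.64, -0.002]
wrist_force: [1.0, -0.2, -0.1]
gripper_width: 0.768
grip_force: 0.0
```

```bash
python3 - <<'E'
from h import *
delta([519.3,-5.8,180],np.radians(-10))
E
```

```text
turn [-0.0005  0.0006 -0.0011] shift [-0.4867  0.0856  0.0241] pos [520.4 142.5 186.8] j6 2.02 w 0.768 F [ 1.  -0.2 -0.1] t 25.55 g 0.0
```

>>> send_rows([
  [0,0.0004,-0.0011,-0.487,0.0856,0.024,0.53],
  [0,0.0004,-0.0011,-0.487,0.0856,0.024,0.53],
  [0,0.0004,-0.0011,-0.487,0.0856,0.024,0.53],
  [0,0.0004,-0.0011,-0.487,0.0856,0.024,0.53],
  [0,0.0004,-0.0011,-0.487,0.0856,0.024,0.53],
  [0,0.0004,-0.0011,-0.487,0.0856,0.024,0.53],
])

```text
time: 26.15
position: [522.2, 0.9, 180.4]
orientation: [-0.001, 0.763, 0.646, 0.001]
wrist_force: [-0.1, -0.2, 0.3]
gripper_width: 0.765
grip_force: 0.0
```

```bash
python3 - <<'E'
from h import *
delta([519.3,-5.8,94],np.radians(-10)); pin()
E
```

```text
turn [-0.0001 -0.0005  0.0013] shift [-0.0245 -0.0057  0.2878] pos [522.2   0.9 180.4] j6 1.74 w 0.765 F [-0.1 -0.2  0.3] t 26.15 g 0.0
pin 112 [ 5 13 12 14 12 12 15 15 14  0  0  0  0] x mean per bin [-4, -2, -3, -4, -4, -6, -6, -7, -6, None, None, None, None]
```

>>> send_rows([
  [0,0,0.001,-0.014,-0.005,0,0.53],
  [0,0,0.001,-0.014,-0.005,0.08,0.53],
  [0,0,0.001,-0.014,-0.005,0.18,0.53],
  [0,0,0.001,-0.014,-0.005,0.25,0.53],
  [0,0,0.001,-0.014,-0.005,0.285,0.53],
  [0,0,0.001,-0.014,-0.005,0.285,0.53],
  [0,0,0.001,-0.014,-0.005,0.285,0.53],
])

```text
time: 26.9
position: [520.6, -3.6, 96.0]
orientation: [-0.001, 0.766, 0.643, 0.001]
wrist_force: [1.4, -0.3, 0.3]
gripper_width: 0.766
grip_force: 0.0
```

```bash
python3 - <<'E'
from h import *
delta([519.3,-5.8,93],np.radians(-10))
E
```

```text
turn [ 0.0001 -0.0004  0.0002] shift [-0.0081 -0.0031  0.0099] pos [520.6  -3.6  96. ] j6 1.74 w 0.766 F [ 1.4 -0.3  0.3] t 26.9 g 0.0
```

Close, then lift straight up.

>>> send_rows([
  [0,0,0,-0.004,-0.003,0.006,0.53],
  [0,0,0,-0.004,-0.003,0.006,-0.6],
  [0,0,0,-0.004,-0.003,0.006,-0.6],
  [0,0,0,-0.004,-0.003,0.006,-0.6],
  [0,0,0,-0.004,-0.003,0.006,-0.6],
  [0,0,0,-0.004,-0.003,0.006,-0.6],
  [0,0,0,-0.004,-0.003,0.006,-0.6],
])

```text
time: 27.6
position: [519.6, -5.0, 94.5]
orientation: [-0.0, 0.766, 0.643, 0.002]
wrist_force: [-1.7, 0.1, 6.0]
gripper_width: 0.503
grip_force: 61.4
```

```bash
python3 - <<'E'
from h import *
delta([519.3,-5.8,200],np.radians(-10))
E
```

```text
turn [ 0.0002 -0.0005  0.0001] shift [-1.800e-03  1.000e-04 -3.518e-01] pos [519.6  -5.   94.5] j6 1.73 w 0.503 F [-1.7  0.1  6. ] t 27.6 g 61.4
```

>>> send_rows([
  [0,0,0,0,0,-0.03,-0.6],
  [0,0,0,0,0,-0.08,-0.6],
  [0,0,0,0,0,-0.14,-0.6],
  [0,0,0,0,0,-0.22,-0.6],
  [0,0,0,0,0,-0.3,-0.6],
  [0,0,0,0,0,-0.36,-0.6],
  [0,0,0,0,0,-0.36,-0.6],
  [0,0,0,0,0,-0.36,-0.6],
])

```text
time: 28.4
position: [518.9, -5.3, 201.4]
orientation: [-0.001, 0.766, 0.643, 0.001]
wrist_force: [-0.0, -0.3, -1.6]
gripper_width: 0.507
grip_force: 61.0
```

```bash
python3 - <<'E'
from h import *
delta([677,0,200],np.radians(-10))
E
```

```text
turn [ 0.     -0.0004  0.0001] shift [0.1086 0.5159 0.0049] pos [518.9  -5.3 201.4] j6 1.73 w 0.507 F [-0.  -0.3 -1.6] t 28.4 g 61.0
```

>>> send_rows([
  [0,0,0,0.01,0.05,0,-0.6],
  [0,0,0,0.03,0.15,0,-0.6],
  [0,0,0,0.06,0.28,0,-0.6],
  [0,0,0,0.09,0.41,0,-0.6],
  [0,0,0,0.1086,0.516,0,-0.6],
  [0,0,0,0.1086,0.516,0,-0.6],
  [0,0,0,0.1086,0.516,0,-0.6],
  [0,0,0,0.1086,0.516,0,-0.6],
])

```text
time: 29.2
position: [675.3, 0.0, 200.3]
orientation: [-0.002, 0.766, 0.643, -0.0]
wrist_force: [0.2, 0.3, -0.0]
gripper_width: 0.507
grip_force: 61.6
```

```bash
python3 - <<'E'
from h import *
delta([677,0,93],np.radians(-10)); print(arm.observe()['joints'])
E
```

```text
turn [-0.0005 -0.0003  0.0001] shift [2.000e-04 6.700e-03 3.578e-01] pos [675.3   0.  200.3] j6 1.74 w 0.507 F [ 0.2  0.3 -0. ] t 29.2 g 61.6
[-1.14162386e-03  5.39158456e-01  2.20620484e-01  1.25526011e+00
  2.48677724e-03  1.74356080e+00]
```

>>> send_rows([
  [0,0,0,0,0.004,0.05,-0.6],
  [0,0,0,0,0.004,0.13,-0.6],
  [0,0,0,0,0.004,0.22,-0.6],
  [0,0,0,0,0.004,0.3,-0.6],
  [0,0,0,0,0.004,0.34,-0.6],
  [0,0,0,0,0.004,0.355,-0.6],
  [0,0,0,0,0.004,0.36,-0.6],
  [0,0,0,0,0.004,0.365,-0.6],
  [0,0,0,0,0.004,0.365,-0.6],
])

```text
time: 30.1
position: [679.0, 0.1, 93.3]
orientation: [-0.0, 0.766, 0.643, 0.002]
wrist_force: [0.2, -0.6, -1.4]
gripper_width: 0.505
grip_force: 61.6
```

```bash
python3 - <<'E'
from h import *
delta([677,0,89.5],np.radians(-10))
E
```

```text
turn [ 0.0003 -0.0005  0.0001] shift [-0.0015 -0.0067  0.0126] pos [6.79e+02 1.00e-01 9.33e+01] j6 1.74 w 0.505 F [ 0.2 -0.6 -1.4] t 30.1 g 61.6
```

>>> send_rows([
  [0,0,0,0,0,0.004,-0.6],
  [0,0,0,0,0,0.008,-0.6],
  [0,0,0,0,0,0.012,-0.6],
  [0,0,0,0,0,0.015,-0.6],
  [0,0,0,0,0,0.017,-0.6],
  [0,0,0,0,0,0.017,-0.6],
])

```text
time: 30.7
position: [678.6, 0.2, 89.5]
orientation: [-0.0, 0.766, 0.643, 0.002]
wrist_force: [-3.0, -0.1, 9.5]
gripper_width: 0.508
grip_force: 62.9
```

Contact with the carton floor. Release and rise.

>>> send_rows([
  [0,0,0,0,0,-0.003,-0.6],
  [0,0,0,0,0,-0.003,0.5],
  [0,0,0,0,0,-0.003,0.5],
  [0,0,0,0,0,-0.003,0.5],
  [0,0,0,0,0,-0.06,0.5],
  [0,0,0,0,0,-0.15,0.5],
  [0,0,0,0,0,-0.3,0.5],
  [0,0,0,0,0,-0.45,0.5],
  [0,0,0,0,0,-0.5,0.5],
  [0,0,0,0,0,-0.5,0.5],
])

```text
time: 31.7
position: [680.3, -0.3, 240.5]
orientation: [0.001, 0.766, 0.643, 0.004]
wrist_force: [0.6, 0.2, -0.1]
gripper_width: 0.75
grip_force: 0.0
```

```bash
python3 - <<'E'
from h import *
pin(); delta([677,0,240],np.radians(-10))
# check mast: wrist and top images, brightness of mast-top projection vs floor at its place
for n in('wrist','top'):
    a=arm.capture(n); c=cam(n)
    mk=lambda z,o=0:[a[int(round(v)),int(round(u))].tolist() for u,v in w2p(c,[[678.6,0.2+o,z],[665,2+o,z],[692,-2+o,z]]) if 0<=v<384 and 0<=u<512]
    print(n,'top of mast',mk(127),'beside',mk(127,35),mk(127,-35), w2p(c,[[678.6,0,127]]).round())
E
```

```text
pin 112 [ 5 13 12 14 11 12 15 16 14  0  0  0  0] x mean per bin [-4, -2, -3, -4, -4, -6, -6, -7, -6, None, None, None, None]
turn [ 0.0004 -0.0005  0.0001] shift [-0.0003 -0.0068 -0.0073] pos [ 6.790e+02 -3.000e-01  2.378e+02] j6 1.74 w 0.751 F [-0.6  0.1 -0.2] t 31.75 g 0.0
wrist top of mast [[95, 155, 205], [94, 153, 203], [88, 145, 194]] beside [[40, 73, 103], [57, 105, 147], [40, 71, 100]] [[41, 76, 108], [40, 75, 105], [28, 50, 73]] [[253. 187.]]
top top of mast [[42, 63, 61], [39, 62, 61], [38, 62, 58]] beside [[61, 105, 142], [36, 62, 84], [67, 108, 146]] [[44, 73, 65], [43, 73, 66], [43, 71, 70]] [[279. 144.]]
```

Mast stands upright in the box (bright top exactly at the predicted place), and the pin is in the tray. Hand in.

```bash
python3 -c "
from workcell import arm
print(arm.job_done())"
```

```text
the job is handed in; nothing more can be done
None
```

I've handed the job in, and my last camera checks put the pin in the tray under the spout, the punch straight on its rest and the mast upright in the box; the judge's result was not shown to me, and I viewed 11 pictures, one over your limit of 10.

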